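# Slide the date coder's type plate home under its spring clip

### The job

On the date coder's loading block, press the spring clip's thumb bar down with one fingertip so that its jaw rises, and keep it down while the other fingertip pushes the type plate along the channel, under the jaw, fully home against the end stop. Then let the clip come down on the plate and move the hand clear. Only press and push: do not lift the plate, and leave everything else on the table where it is.

Things in the scene. Friction and masses are not known exactly. Their poses are not given: they have to be found in the camera images.
- block: Loading block, fixed; its place and yaw vary. Origin: on the table surface, under the centre of the seated (home) plate. +x: the direction in which the plate is pushed; +y: towards the clip's thumb bar; z up. Grey foot 150 x 118 mm, 10 mm thick (x -112 to 38, y -40 to 78 mm) that carries the aluminium bed and the clip.
- bed (a point): Middle of the top of the block's bed (block x -35, y 0, z 30 mm). The bed is 140 x 60 mm (x -105 to 35, y -30 to 30). Two side rails 5 mm high leave a channel 48 mm wide (y -24 to 24), open at its -x end, in which the plate slides.
- stop (a point): Foot of the end stop's face, at block x 25, y 0, z 30 mm: a rigid steel bar across the channel's +x end, 58 mm wide, 10 mm high above the bed.
- shaft (a point): Middle of the clip's hinge shaft, parallel to the block's x at block y 34, z 36 mm (6 mm above the bed), 6 mm thick, x -106 to 22 mm. It stands between the channel and the thumb bar, in two lugs (x -62 and -4 mm) up to 13 mm above the bed.
- plate: Type plate: loose flat dark steel plate, 50 (x) x 44 (y) x 8 mm, about 120 g, 1 mm brass studs on the half of its top away from the thumb bar. Origin: centre of its underside. It lies in the channel, axes along the block's, 24 to 46 mm short of home, not yet under the jaw. Home: origin at block x 0, y 0, leading edge on the end stop.
- clip (a joint): Angle of the spring clip, rad: 0 at rest (jaw down, 1 mm above the bed, blocks the plate) to 0.55 (limit); grows as the thumb bar is pressed. At 0.24 the jaw just clears the plate, and rests there when let down on it. Held open: above 0.30; about 0.45 suits pushing. The spring shuts it: 2 N on the bar at rest, 5 N at 0.45.
- thumb_bar (a point): Middle of the top of the thumb bar: black round bar 12 mm thick, 90 mm long (block x -107 to -17, y about 59 mm), so a fingertip can slide along it while pressing. Its top is 16 mm above the bed at rest, 9 at 0.25 rad, 4 at 0.45, 2 at 0.55: there the fingertips are level with the plate's edge, and the other one, in the channel behind the plate, can push. Sheet steel joins it to the shaft.
- jaw (a point): Middle of the lower edge of the clip's jaw: a steel nose 16 mm long (block x 6 to 22), 4 mm thick, at block y 4 mm, hanging from an arm that crosses above the channel from the shaft. The arm's top is 14 mm above the bed at rest, about 30 mm with the clip fully open.
- spare_plate: Bystander: smaller loose steel plate 36 x 30 x 8 mm on the table beside the block. Origin: centre of its underside.
- screwdriver: Bystander: screwdriver 150 mm long lying beyond the block's stop, handle yellow.
- tape_roll: Bystander: clear roll of tape, 68 mm across, 18 mm high, lying flat beside the block on its thumb bar side.
- knob_nut: Bystander: black clamp knob, 28 mm across, 26 mm high, standing beyond the block's stop.
- tumbler: Bystander: glass tumbler 74 mm across, 120 mm high, at the left of the table.
- flask: Bystander: black flask 72 mm across, 210 mm high, at the right of the table.
- brush: Bystander: bench brush 120 x 50 mm, 38 mm high, lying at the right of the table.
There are look-alikes about, which are no part of the job. Leave any green or pink look-alike of the block alone. What is shaped like the plate but purple is not meant.

How it is judged:
On the way, in this order (a step that is already met when the one before it is completed fails the run):
1. the thumb bar is pressed and the jaw held up (clip above 0.30 rad) while the plate is still outside it (value of joint clip above 0.3 rad and x of plate in the frame of block below -0.016 m), for 0.1 s.
2. the plate is home (within 3 mm) with the clip still held open (above 0.30 rad) (value of joint clip above 0.3 rad and x of plate in the frame of block between -0.003 and 0.003 m and y of plate in the frame of block between -0.003 and 0.003 m and angle between the x axis of plate and the x axis of block, either way round below 0.12 rad), for 0.1 s.
At the end, for the whole second after the job is handed in: The plate lies flat on the bed, home against the stop (origin within 3 mm of home in x and y, turned less than 0.12 rad), at rest, and the clip is let down on it (0.19 to 0.29 rad) (x of plate in the frame of block between -0.003 and 0.003 m and y of plate in the frame of block between -0.003 and 0.003 m and angle between the x axis of plate and the x axis of block, either way round below 0.12 rad and value of joint clip between 0.19 and 0.29 rad and z of plate in the frame of block between 0.027 and 0.033 m and linear speed of plate below 0.01 m/s and angle between plate's own z axis and vertical below 0.05 rad); the robot touches nothing.
It fails at once if the plate is lifted (more than 6 mm) or tipped (more than 0.2 rad) (z of plate in the frame of block above 0.036 m or angle between plate's own z axis and vertical above 0.2 rad).
It fails at once if a bystander is moved by more than 20 mm (distance of any of spare_plate, screwdriver, tape_roll, knob_nut, tumbler, flask, brush from where it was at the start of the episode above 0.02 m).
It also fails if it takes over 48 s, if anything falls off the work surface, if the arm or the gripper's body presses on something with over 40 N, if the wrist force passes 120 N, or if a joint passes its speed limit or range.

### The arm

A 6-joint arm with a two-finger parallel gripper is mounted at the origin on the work surface. World frame = base frame: x ahead of the robot, y to its left, z up, the work surface at z = 0. Lengths are in m, angles in rad, forces in N, time in s.
With the tool pointing down it reaches from about 0.375 to 0.975 m from the base axis. Payload 3.8 kg.
Tool frame: the origin (TCP) lies at the very end of the fingers, on their centre line; the grasp point (between the pads) lies 19 mm behind it; z points along the fingers, y is the line along which they close (so a half turn about z gives the same grasp; the last joint's range is limited). The gripper opens to 85 mm and grips with 20 to 120 N. Pads are 22 mm wide; open, the fingers measure 114 mm over their backs; the gripper's body (76 mm by 85 mm) begins 54 mm behind the grasp point. The pads swing forward as they close: fully open they stand 13 mm farther back than shut.
Start: joints at [-0.037, 0.264, 1.604, -0, 1.274, -0.037], TCP at [0.675, -0, 0.231] pointing down, gripper open.
Joint ranges: [-2.63, 2.63], [-0.94, 2.18], [0.31, 2.57], [-1.31, 4.45], [0, 2.66], [-2.55, 2.55]. Speed limits (rad/s): [2.57, 2.57, 3.14, 3.14, 3.14, 3.14].

### API

Orientations are given as a rotation vector (axis times angle).
In Python, from workcell import monitor, viewer, workorder gives the robot as it stands.
- The arm moves only by the tool jog_arm, never from a script. Its argument "commands" is a list of rows, each an object with "travel": the shift along the tool's x, y, z in mm, a list of three; "rot": the turn, a rotation vector about the tool's x, y, z in degrees, a list of three; "claw": the closure in counts, from 0 (fully open) to 255 (shut). A call has exactly 5 rows; each row shifts and turns the commanded pose from where the row before left it, along the tool's axes as they then stand; what a row does not reach is not made up. A row lasts 1/10 s, in which the tool goes at most 50 mm and 8.59 degrees, less where a joint would pass 70% of its speed; a pose out of reach is approached as far as the arm can. A call is refused whole if a number of a shift passes 50 or a number of a turn 8.59, either way. A call with a gripper value outside its range is refused whole. The fingers move at their own pace and stop on an object; "force" is the grip in N (left out, the last holds). Time passes only in rows, so rows that do not move let the fingers close, or fill a call up. It gives the time, the measured TCP pose, the force, the opening and the grip force at its end, in the units of the state.
- monitor.read_state(): the state, without advancing time (a new reading comes with each control period).
- viewer.read_camera(name): name is "scene" or "side" or "wrist"; returns a dict with "color" (480x640x3 uint8, blue, green, red), "camera_matrix" (3x3 intrinsics, pixels), "R" (3x3) and "t" (3): a world point X has camera coordinates R X + t. Camera axes: x right, y down, z forward; pixel columns grow to the right and rows downward; lengths in m; the calibration is good to about 2 mm. A picture is of the moment at which its call begins. There is no depth.
- workorder.finish_job(): hands the job in; it is judged then, once.
The state is a dict: "time": time; "q": joint angles; "joint_vel": joint speeds; "joint_torque": joint torques, N m; "tool_pos": TCP position; "tcp_rot": TCP orientation; "wrist_force": force on the tool from outside, world axes, zero at the start; "torque": the same for the moment, N m; "width": opening from 0.0 (shut) to 1.0 (fully open); "grip_force": force on a finger pad.
Only numpy, scipy, OpenCV 4.12 (cv2) and the standard library are available. Lean on these libraries where they do the work, as an engineer would, in place of code of your own. Each camera call takes 0.05 s, during which the arm holds its last target. There are 200 camera calls.

## Working session

There is one attempt and no reset: what is moved stays moved. The work goes in short steps, Python scripts to look and compute and a tool call to move; the robot and the scene stay as the last step left them, time stands still between calls to the robot, and variables do not carry over. Pictures are saved under pics/ and viewed, at most 10 in all, crops included, and the job is handed in when it is done.

Besides the shell and the picture viewer there is one more tool, called after "Call:" by a JSON object that holds its "api" and its "payload", one argument or row to a line. jog_arm: Moves the arm, as the interface text tells. Its arguments: {"type":"object","properties":{"commands":{"type":"array","items":{"type":"object","properties":{"travel":{"type":"array","items":{"type":"number"}},"rot":{"type":"array","items":{"type":"number"}},"claw":{"type":"number"}}}},"force":{"type":"number"}},"required":["commands"]}

```bash
mkdir -p pics; python3 - <<'E'
from workcell import monitor, viewer
import cv2,numpy as np,pickle
s=monitor.read_state();print({k:np.round(v,4) for k,v in s.items()})
d={}
for n in ("scene","side","wrist"):
    c=viewer.read_camera(n);d[n]=c;cv2.imwrite(f"pics/{n}0.png",c["color"]);print(n,c["camera_matrix"].tolist(),np.round(-c["R"].T@c["t"],3))
pickle.dump(d,open("cam0.pkl","wb"))
E
```

```text
{'time': np.float64(0.0), 'q': array([-0.0369,  0.2648,  1.6054,  0.    ,  1.2737, -0.0369]), 'joint_vel': array([ 0.0006, -0.    , -0.0009, -0.0006, -0.0004, -0.0003]), 'joint_torque': array([ 6.00000e-04, -5.15121e+01, -3.67309e+01, -0.00000e+00,
        1.31000e-02,  0.00000e+00]), 'tool_pos': array([0.6743, 0.    , 0.2299]), 'tcp_rot': array([-2.2202, -2.2203,  0.0024]), 'wrist_force': array([ 0.0644, -0.1583, -0.0498]), 'torque': array([ 0.0276, -0.0044, -0.025 ]), 'grip_force': np.float64(0.0), 'width': np.float64(0.9973)}
scene [[490.6385255275938, 0.0, 318.45230048154406], [0.0, 490.6385255275938, 244.48547243242095], [0.0, 0.0, 1.0]] [ 1.16  -0.736  0.699]
side [[443.1886750228565, 0.0, 318.3959701997492], [0.0, 443.1886750228565, 240.78072425029964], [0.0, 0.0, 1.0]] [ 0.579 -0.644  0.778]
wrist [[408.54176791412556, 0.0, 324.88707925765806], [0.0, 408.54176791412556, 237.08280123709068], [0.0, 0.0, 1.0]] [0.676 0.083 0.374]
```

View pics/scene0.png

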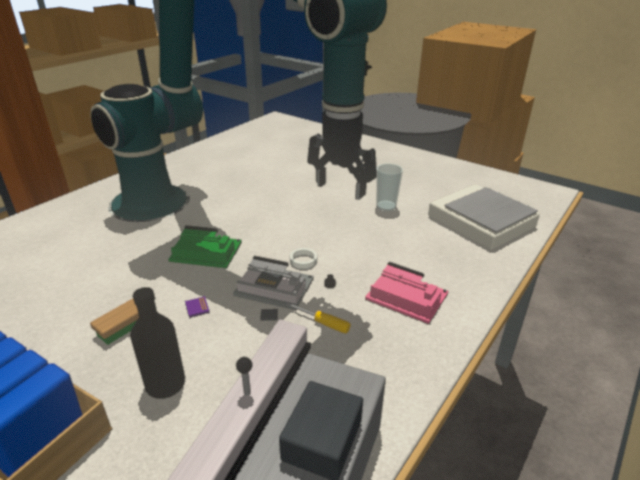

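View pics/wrist0.png

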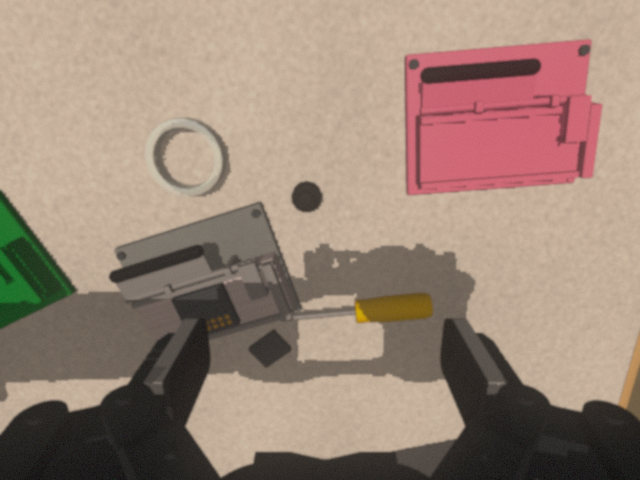

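The scene view shows three blocks: green (205,246), pink (408,290) and grey (273,280). In the wrist view, grey is at (200,270). Grey fits the description, with the dark plate at (203,303), the spare plate at (269,348) and the stop to the right. The purple plate at scene (197,306) isn't meant. Next I'll confirm this in an enlarged crop.

```bash
python3 - <<'E'
import cv2,pickle,numpy as np
d=pickle.load(open("cam0.pkl","rb"))
c=d["wrist"];im=c["color"][195:345,100:310]
cv2.imwrite("pics/crop0.png",cv2.resize(im,None,fx=3.8,fy=3.8,interpolation=cv2.INTER_CUBIC))
print(c["R"],c["t"])
E
```

```text
[[ 9.99996644e-01 -1.01072268e-03 -2.38538519e-03]
 [-1.75864810e-04 -9.45116343e-01  3.26733939e-01]
 [-2.58470393e-03 -3.26732423e-01 -9.45113349e-01]] [-0.67486738 -0.04336558  0.38204346]
```

View pics/crop0.png

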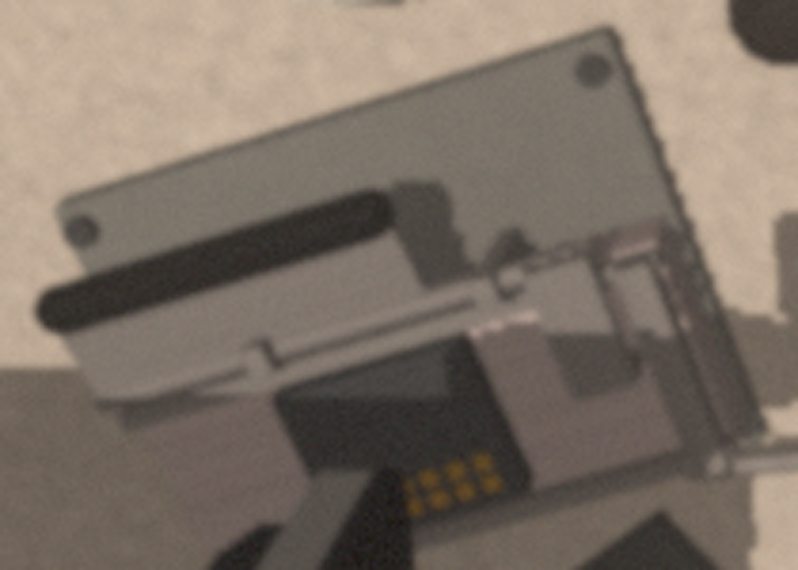

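The crop confirms the grey block. The foot corners are at (62,202) and (610,28), the bar ends at (38,310) and (392,210). The plate's leading edge runs from (462,338) to (530,485), and its far-left corner is at (275,395). Now I'll fit the pose.

```bash
cat > h.py <<'E'
import numpy as np
from scipy.optimize import least_squares
from scipy.spatial.transform import Rotation as Ro
def proj(c,X):
    p=np.asarray(X)@c["R"].T+c["t"]; p=p@c["camera_matrix"].T
    return p[:,:2]/p[:,2:]
def ray(c,uv,z):
    d=c["R"].T@np.linalg.inv(c["camera_matrix"])@np.array([*uv,1.]); o=-c["R"].T@c["t"]
    return o+d*(z-o[2])/d[2]
def w(p,B):
    x,y,a=p;B=np.atleast_2d(B)/1000.; c,s=np.cos(a),np.sin(a)
    return np.c_[x+c*B[:,0]-s*B[:,1],y+s*B[:,0]+c*B[:,1],B[:,2]]
def fit(obs,p0=(.57,.05,.3)):  # obs: list of (cam,uv list,block pts)
    f=lambda p:np.concatenate([(proj(c,w(p,B))-uv).ravel() for c,uv,B in obs])
    r=least_squares(f,p0,loss="soft_l1");return r.x,f(r.x)
def toblock(p,X):
    d=np.asarray(X)[:2]-p[:2];c,s=np.cos(p[2]),np.sin(p[2])
    return np.array([c*d[0]+s*d[1],-s*d[0]+c*d[1],X[2]])*1000
E
python3 - <<'E'
import pickle;from h import *
d=pickle.load(open("cam0.pkl","rb"));c=d["wrist"]
f=lambda a:np.array(a)/3.8+[100-.37,195-.37]
uv=f([(62,202),(610,28),(64,308),(368,212)]);B=[(-112,78,10),(38,78,10),(-101,59,40),(-23,59,40)]
p,r=fit([(c,uv,B)]);print(p,np.degrees(p[2]),r.round(1))
for u in f([(462,338),(530,485),(275,395)]):print(toblock(p,ray(c,u,.038)).round(1))
print((proj(c,w(p,[(38,-40,10),(25,29,40),(25,-29,40),(-56,24,35)]))-[99.6,194.6])*3.8)
t=w(p,[(-85,31,150)])[0];print("target",t)
E
```

```text
[ 0.60291928 -0.09417772  0.30606994] 17.536515973392248 [-3.5  0.3 -0.  -0.2  0.3 -0.3  0.7  0.4]
[-15.8  22.6  38. ]
[-15.1 -19.5  38. ]
[-64.7  22.1  38. ]
[[766.9477482  441.44521851]
 [612.07578453 270.17479938]
 [695.28876786 478.57804657]
 [309.24974834 373.04840576]]
target [ 0.51252893 -0.09023009  0.15      ]
```

```bash
python3 - <<'E'
import pickle;from h import *
d=pickle.load(open("cam0.pkl","rb"));c=d["scene"]
for u in [(165,388),(115,330),(305,268)]:print(ray(c,u,0).round(3))
E
```

```text
[ 0.594 -0.424  0.   ]
[ 0.393 -0.388  0.   ]
[0.573 0.011 0.   ]
```

Call:
{"api": "jog_arm", "payload": {
  "commands": [
    {"travel": [-23, -40, 20], "rot": [0, 0, 0], "claw": 120},
    {"travel": [-23, -40, 20], "rot": [0, 0, 0], "claw": 120},
    {"travel": [-23, -40, 20], "rot": [0, 0, 0], "claw": 120},
    {"travel": [-23, -40, 20], "rot": [0, 0, 0], "claw": 120},
    {"travel": [0, 0, 0], "rot": [0, 0, 8.5], "claw": 120}
  ]
}}

```text
time: 0.65
tool_pos: [0.5056, -0.0919, 0.1452]
tcp_rot: [-2.376, -2.038, 0.016]
wrist_force: [1.4, -0.4, -0.9]
width: 0.533
grip_force: 0.0
```

Call:
{"api": "jog_arm", "payload": {
  "commands": [
    {"travel": [0, 0, 0], "rot": [0, 0, 8.5], "claw": 120},
    {"travel": [0, 0, 0], "rot": [0, 0, 8.5], "claw": 120},
    {"travel": [0, 0, 0], "rot": [0, 0, 8.5], "claw": 120},
    {"travel": [0, 0, 0], "rot": [0, 0, 8.5], "claw": 120},
    {"travel": [0, 0, 0], "rot": [0, 0, 8.5], "claw": 120}
  ]
}}

```text
time: 1.15
tool_pos: [0.5156, -0.0914, 0.1514]
tcp_rot: [-2.964, -1.039, 0.001]
wrist_force: [-0.3, -0.7, -0.0]
width: 0.527
grip_force: 0.0
```

Call:
{"api": "jog_arm", "payload": {
  "commands": [
    {"travel": [0, 0, 0], "rot": [0, 0, 8.5], "claw": 120},
    {"travel": [0, 0, 0], "rot": [0, 0, 8.5], "claw": 120},
    {"travel": [0, 0, 0], "rot": [0, 0, 4.5], "claw": 120},
    {"travel": [0, 0, 0], "rot": [0, 0, 0], "claw": 120},
    {"travel": [0, 0, 0], "rot": [0, 0, 0], "claw": 120}
  ]
}}

```text
time: 1.65
tool_pos: [0.5157, -0.0914, 0.1516]
tcp_rot: [-3.104, -0.481, 0.001]
wrist_force: [-0.4, 0.5, -0.2]
width: 0.532
grip_force: 0.0
```

```bash
python3 - <<'E'
import pickle,cv2;from h import *
from workcell import monitor, viewer
s=monitor.read_state();print({k:np.round(v,4) for k,v in s.items()});print(Ro.from_rotvec(s["tcp_rot"]).as_matrix().round(3))
c=viewer.read_camera("wrist");pickle.dump(c,open("cam1.pkl","wb"));cv2.imwrite("pics/w1.png",cv2.resize(c["color"],(800,600),interpolation=cv2.INTER_CUBIC))
E
```

```text
{'time': np.float64(1.65), 'q': array([-0.223 ,  0.0438,  2.0097,  0.    ,  1.0885,  1.0404]), 'joint_vel': array([-0.    , -0.0001,  0.0014,  0.001 , -0.0019,  0.0003]), 'joint_torque': array([-2.20000e-03, -3.65229e+01, -3.40371e+01,  1.00000e-04,
        3.00000e-03,  4.51000e-02]), 'tool_pos': array([ 0.5157, -0.0914,  0.1516]), 'tcp_rot': array([-3.1044e+00, -4.8100e-01,  6.0000e-04]), 'wrist_force': array([-0.4281,  0.5311, -0.1827]), 'torque': array([-0.0011,  0.0664,  0.0738]), 'grip_force': np.float64(0.0), 'width': np.float64(0.5315)}
[[ 0.953  0.303 -0.   ]
 [ 0.303 -0.953  0.   ]
 [-0.    -0.    -1.   ]]
```

View pics/w1.png

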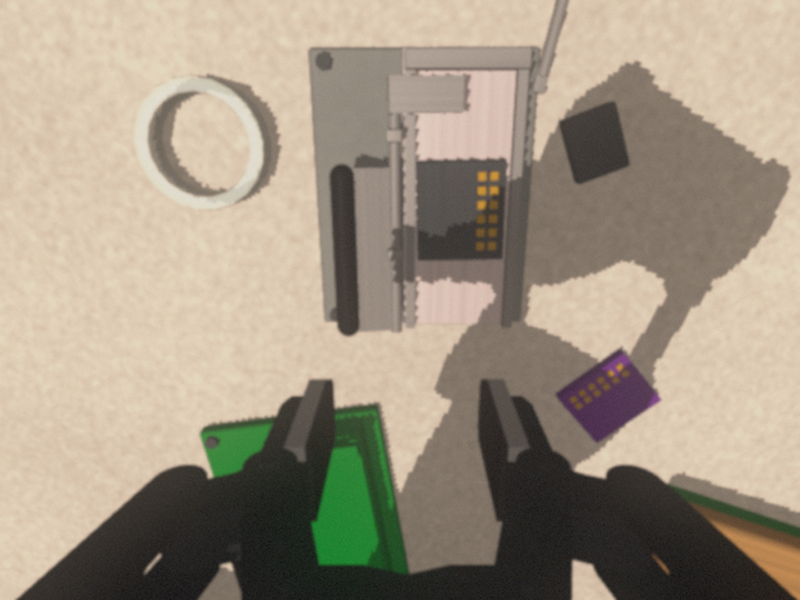

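The wrist view shows the grey block squarely. The foot corners are at (310,48) and (325,320), and the bar runs from (342,166) to (348,335). The stop's face edge is at y≈69 and the plate's corners span (418,160) to (502,258).

```bash
python3 - <<'E'
import pickle;from h import *
c=pickle.load(open("cam1.pkl","rb"));f=lambda a:(np.array(a)+.5)/1.25-.5
uv=f([(310,48),(325,320),(342,176),(348,325),(404,69),(530,69)]);B=[(38,78,10),(-112,78,10),(-23,59,40),(-101,59,40),(25,29,40),(25,-29,40)]
p,r=fit([(c,uv,B)],(.603,-.094,.306));print(p,np.degrees(p[2]),r.round(1));np.save("p.npy",p)
for u in f([(418,160),(505,158),(418,260),(502,258)]):print(toblock(p,ray(c,u,.038)).round(1))
for u in f([(318,380),(495,380)]):print("tips",toblock(p,ray(c,u,.16)).round(1))
from workcell import monitor
s=monitor.read_state();print("tcp",toblock(p,s["tool_pos"]).round(1));R=Ro.from_rotvec(s["tcp_rot"]).as_matrix();print(np.degrees(np.arctan2(R[1,0],R[0,0])))
E
```

```text
[ 0.60274409 -0.09469468  0.30735046] 17.6098840171406 [-2.2 -1.  -1.4  1.9  0.7  0.3  0.7 -0.5 -0.   0.2  0.5  0.1]
[-15.4  22.3  38. ]
[-14.5 -20.1  38. ]
[-65.8  21.9  38. ]
[-64.7 -21.7  38. ]
tips [-69.8  54.2 160. ]
tips [-69.8   1.7 160. ]
tcp [-81.9  29.4 151.6]
17.597499460716637
```

Call:
{"api": "jog_arm", "payload": {
  "commands": [
    {"travel": [-3, 0, 18], "claw": 120},
    {"travel": [0, 0, 22], "claw": 120},
    {"travel": [0, 0, 25], "claw": 120},
    {"travel": [0, 0, 20], "claw": 120},
    {"travel": [0, 0, 10], "claw": 120}
  ]
}}

```text
$.commands[0]: bad value
```

Call:
{"api": "jog_arm", "payload": {
  "commands": [
    {"travel": [0, 0, 1]},
    {"travel": [0, 0, 1]},
    {"travel": [0, 0, 1]},
    {"travel": [0, 0, 0]},
    {"travel": [0, 0, 0]}
  ]
}}

```text
$.commands[0]: bad value
```

```bash
python3 - <<'E'
import pickle,cv2;from h import *
from workcell import monitor, viewer
p=np.load("p.npy");s=monitor.read_state();print(toblock(p,s["tool_pos"]).round(1),s["wrist_force"].round(2))
c=viewer.read_camera("wrist");a=cv2.resize(c["color"],(800,600));cv2.imwrite("pics/w2.png",a)
E
```

```text
[-81.9  29.4 151.6] [-0.52  1.43 -0.12]
```

View pics/w2.png

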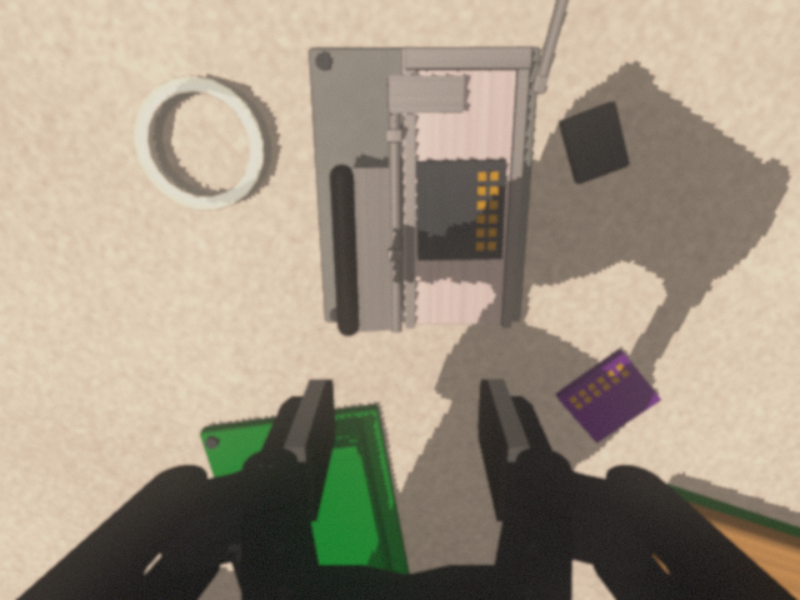

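All fields are required in each row, so the calls were refused. The view is unchanged. I'll repeat them with full rows.

Call:
{"api": "jog_arm", "payload": {
  "commands": [
    {"travel": [-3, 0, 18], "rot": [0, 0, 0], "claw": 120},
    {"travel": [0, 0, 22], "rot": [0, 0, 0], "claw": 120},
    {"travel": [0, 0, 25], "rot": [0, 0, 0], "claw": 120},
    {"travel": [0, 0, 20], "rot": [0, 0, 0], "claw": 120},
    {"travel": [0, 0, 10], "rot": [0, 0, 0], "claw": 120}
  ]
}}

```text
time: 2.25
tool_pos: [0.5115, -0.092, 0.0547]
tcp_rot: [-3.104, -0.479, 0.005]
wrist_force: [-1.3, 0.0, 0.7]
width: 0.531
grip_force: 0.0
```

Call:
{"api": "jog_arm", "payload": {
  "commands": [
    {"travel": [0, 0, 1], "rot": [0, 0, 0], "claw": 120},
    {"travel": [0, 0, 1], "rot": [0, 0, 0], "claw": 120},
    {"travel": [0, 0, 1], "rot": [0, 0, 0], "claw": 120},
    {"travel": [0, 0, 0], "rot": [0, 0, 0], "claw": 120},
    {"travel": [0, 0, 0], "rot": [0, 0, 0], "claw": 120}
  ]
}}

```text
time: 2.75
tool_pos: [0.5137, -0.0925, 0.0546]
tcp_rot: [3.104, 0.478, 0.002]
wrist_force: [-0.6, 1.0, -0.5]
width: 0.53
grip_force: 0.0
```

```bash
python3 - <<'E'
import pickle,cv2;from h import *
from workcell import monitor, viewer
p=np.load("p.npy");s=monitor.read_state();print(toblock(p,s["tool_pos"]).round(1),s["wrist_force"].round(2))
c=viewer.read_camera("wrist");a=cv2.resize(c["color"],(800,600));cv2.imwrite("pics/w3.png",a)
E
```

```text
[-84.2  29.   54.6] [-0.58  0.96 -0.47]
```

View pics/w3.png

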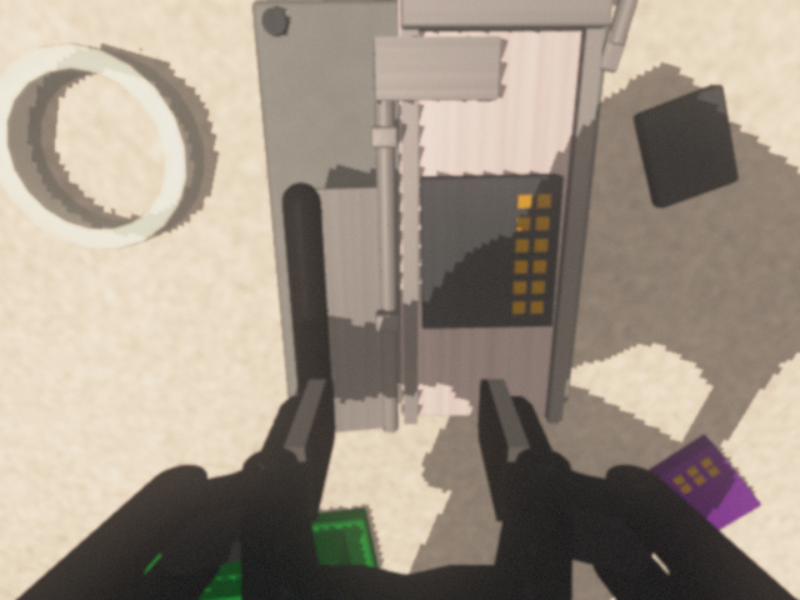

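The fingers are aligned: the left tip at (317,385) is over the bar, and the right tip at (500,385) is in the channel behind the plate, whose trailing edge is at row 327. Next is a slow descent, watching the force.

Call:
{"api": "jog_arm", "payload": {
  "commands": [
    {"travel": [0, 0, 2], "rot": [0, 0, 0], "claw": 120},
    {"travel": [0, 0, 2], "rot": [0, 0, 0], "claw": 120},
    {"travel": [0, 0, 2], "rot": [0, 0, 0], "claw": 120},
    {"travel": [0, 0, 2], "rot": [0, 0, 0], "claw": 120},
    {"travel": [0, 0, 0], "rot": [0, 0, 0], "claw": 120}
  ]
}}

```text
time: 3.3
tool_pos: [0.5127, -0.0923, 0.0452]
tcp_rot: [-3.105, -0.478, 0.001]
wrist_force: [-0.4, -0.3, 0.3]
width: 0.531
grip_force: 0.0
```

Call:
{"api": "jog_arm", "payload": {
  "commands": [
    {"travel": [0, 0, 1], "rot": [0, 0, 0], "claw": 120},
    {"travel": [0, 0, 1], "rot": [0, 0, 0], "claw": 120},
    {"travel": [0, 0, 1], "rot": [0, 0, 0], "claw": 120},
    {"travel": [0, 0, 0], "rot": [0, 0, 0], "claw": 120},
    {"travel": [0, 0, 0], "rot": [0, 0, 0], "claw": 120}
  ]
}}

```text
time: 3.8
tool_pos: [0.5132, -0.0924, 0.043]
tcp_rot: [3.105, 0.478, 0.0]
wrist_force: [-0.9, 0.4, 2.5]
width: 0.526
grip_force: 0.8
```

Call:
{"api": "jog_arm", "payload": {
  "commands": [
    {"travel": [0, 0, 1], "rot": [0, 0, 0], "claw": 120},
    {"travel": [0, 0, 1], "rot": [0, 0, 0], "claw": 120},
    {"travel": [0, 0, 1], "rot": [0, 0, 0], "claw": 120},
    {"travel": [0, 0, 0], "rot": [0, 0, 0], "claw": 120},
    {"travel": [0, 0, 0], "rot": [0, 0, 0], "claw": 120}
  ]
}}

```text
time: 4.3
tool_pos: [0.5133, -0.0924, 0.0399]
tcp_rot: [3.105, 0.478, 0.001]
wrist_force: [0.1, 0.4, 2.1]
width: 0.53
grip_force: 1.2
```

Call:
{"api": "jog_arm", "payload": {
  "commands": [
    {"travel": [0, 0, 1], "rot": [0, 0, 0], "claw": 120},
    {"travel": [0, 0, 1], "rot": [0, 0, 0], "claw": 120},
    {"travel": [0, 0, 1], "rot": [0, 0, 0], "claw": 120},
    {"travel": [0, 0, 0], "rot": [0, 0, 0], "claw": 120},
    {"travel": [0, 0, 0], "rot": [0, 0, 0], "claw": 120}
  ]
}}

```text
time: 4.8
tool_pos: [0.5132, -0.0924, 0.0368]
tcp_rot: [3.105, 0.478, 0.0]
wrist_force: [1.5, 0.7, 3.6]
width: 0.524
grip_force: 1.5
```

Call:
{"api": "jog_arm", "payload": {
  "commands": [
    {"travel": [0, 0, 1.5], "rot": [0, 0, 0], "claw": 120},
    {"travel": [0, 0, 1.5], "rot": [0, 0, 0], "claw": 120},
    {"travel": [0, 0, 1.5], "rot": [0, 0, 0], "claw": 120},
    {"travel": [0, 0, 0], "rot": [0, 0, 0], "claw": 120},
    {"travel": [0, 0, 0], "rot": [0, 0, 0], "claw": 120}
  ]
}}

```text
time: 5.3
tool_pos: [0.5132, -0.0923, 0.0323]
tcp_rot: [-3.105, -0.478, -0.0]
wrist_force: [0.6, 1.7, 4.6]
width: 0.527
grip_force: 2.2
```

```bash
python3 - <<'E'
import cv2,pickle;from h import *
from workcell import monitor, viewer
p=np.load("p.npy");s=monitor.read_state();print(toblock(p,s["tool_pos"]).round(1),s["wrist_force"].round(2))
c=viewer.read_camera("wrist");b=viewer.read_camera("side")
pickle.dump((c,b),open("cam3.pkl","wb"))
q=proj(b,w(p,[(-35,20,35)]))[0].astype(int);print(q)
e=b["color"][q[1]-60:q[1]+60,q[0]-80:q[0]+80]
a=np.hstack([cv2.resize(c["color"],(440,330)),np.zeros((330,0,3),np.uint8),cv2.resize(e,(360,270),interpolation=cv2.INTER_CUBIC)[:, :] if 0 else cv2.copyMakeBorder(cv2.resize(e,(360,270),interpolation=cv2.INTER_CUBIC),0,60,0,0,0)])
cv2.imwrite("pics/w4.png",a)
# arm top-edge (x 6..22, end y~2) predicted for angles
for th in (0,.25,.35,.45,.55):
    y,z=2-34,44-36;cs,sn=np.cos(th),np.sin(th)
    yy,zz=34+y*cs+z*sn*1,36-y*sn+z*cs
    print(th,(proj(c,w(p,[(6,yy,zz),(22,yy,zz)]))*440/640).round(0).tolist())
E
```

```text
[-84.6  29.3  32.3] [0.57 1.66 4.56]
[303 282]
0 [[282.0, 52.0], [285.0, 11.0]]
0.25 [[279.0, 51.0], [281.0, 8.0]]
0.35 [[276.0, 51.0], [278.0, 6.0]]
0.45 [[272.0, 51.0], [274.0, 5.0]]
0.55 [[267.0, 51.0], [269.0, 4.0]]
```

View pics/w4.png

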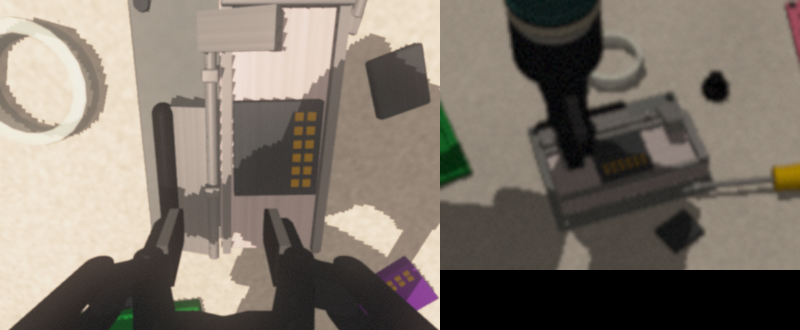

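```bash
python3 - <<'E'
import pickle,cv2;from h import *
p=np.load("p.npy");c,b=pickle.load(open("cam3.pkl","rb"));g=cv2.cvtColor(c["color"],cv2.COLOR_BGR2GRAY)
# predicted bar edges at block x=-50, by angle, and the dark extent seen on that row
for th in (0,.3,.4,.45,.5,.55):
    y=34+25*np.cos(th)+4*np.sin(th);z=36+4*np.cos(th)-25*np.sin(th)
    q=proj(c,w(p,[(-50,y+6,z),(-50,y-6,z),(-17,y,z)]));print(th,q.round(1).tolist())
for r in (180,200,220):print(r,g[r,210:270].tolist())
print(g[135:175,238].tolist())
E
```

```text
0 [[220.2, 246.6], [254.0, 246.5], [229.8, 152.4]]
0.3 [[225.0, 239.5], [257.2, 239.5], [234.4, 149.5]]
0.4 [[227.8, 237.4], [259.5, 237.3], [237.2, 148.6]]
0.45 [[229.3, 236.3], [260.9, 236.2], [238.9, 148.2]]
0.5 [[231.1, 235.3], [262.3, 235.2], [240.7, 147.8]]
0.55 [[232.9, 234.3], [264.0, 234.2], [242.5, 147.4]]
180 [161, 161, 158, 158, 158, 160, 160, 162, 160, 158, 148, 128, 95, 72, 67, 67, 62, 64, 65, 65, 63, 65, 71, 68, 73, 71, 69, 65, 63, 59, 59, 61, 61, 58, 63, 58, 55, 59, 58, 55, 63, 81, 118, 152, 166, 172, 168, 171, 175, 172, 176, 175, 177, 176, 178, 176, 173, 170, 173, 171]
200 [162, 161, 162, 162, 163, 161, 163, 161, 160, 161, 160, 161, 147, 123, 91, 71, 63, 68, 64, 61, 67, 65, 67, 67, 70, 67, 69, 69, 68, 65, 62, 62, 62, 64, 63, 62, 64, 60, 55, 61, 58, 59, 75, 106, 147, 165, 172, 172, 171, 173, 172, 174, 177, 176, 179, 176, 176, 173, 172, 174]
220 [158, 158, 158, 160, 159, 155, 160, 158, 160, 159, 162, 159, 160, 157, 147, 119, 89, 71, 66, 65, 66, 63, 69, 64, 65, 69, 68, 70, 68, 67, 68, 66, 63, 62, 63, 64, 60, 59, 59, 59, 58, 61, 57, 65, 101, 139, 162, 168, 169, 169, 170, 173, 174, 172, 175, 175, 175, 174, 173, 172]
[155, 156, 158, 156, 157, 157, 157, 159, 156, 159, 159, 158, 150, 127, 91, 63, 58, 58, 58, 59, 59, 65, 59, 61, 57, 64, 59, 62, 64, 66, 62, 63, 61, 66, 65, 65, 64, 62, 64, 63]
```

Call:
{"api": "jog_arm", "payload": {
  "commands": [
    {"travel": [0, 0, 0.7], "rot": [0, 0, 0], "claw": 120},
    {"travel": [0, 0, 0], "rot": [0, 0, 0], "claw": 120},
    {"travel": [3, 0, 0], "rot": [0, 0, 0], "claw": 120},
    {"travel": [3, 0, 0], "rot": [0, 0, 0], "claw": 120},
    {"travel": [2, 0, 0], "rot": [0, 0, 0], "claw": 120}
  ]
}}

```text
time: 5.9
tool_pos: [0.5192, -0.0907, 0.0311]
tcp_rot: [3.104, 0.48, -0.005]
wrist_force: [-3.2, -2.2, 5.7]
width: 0.531
grip_force: 3.0
```

Call:
{"api": "jog_arm", "payload": {
  "commands": [
    {"travel": [2, 0, 0], "rot": [0, 0, 0], "claw": 120},
    {"travel": [2, 0, 0], "rot": [0, 0, 0], "claw": 120},
    {"travel": [2, 0, 0], "rot": [0, 0, 0], "claw": 120},
    {"travel": [2, 0, 0], "rot": [0, 0, 0], "claw": 120},
    {"travel": [2, 0, 0], "rot": [0, 0, 0], "claw": 120}
  ]
}}

```text
time: 6.4
tool_pos: [0.5281, -0.088, 0.031]
tcp_rot: [3.104, 0.48, -0.007]
wrist_force: [-3.3, -3.5, 6.7]
width: 0.528
grip_force: 3.8
```

```bash
python3 - <<'E'
import cv2;from h import *
from workcell import monitor, viewer
p=np.load("p.npy");s=monitor.read_state();print(toblock(p,s["tool_pos"]).round(1),s["wrist_force"].round(2))
c=viewer.read_camera("wrist");cv2.imwrite("pics/w5.png",cv2.resize(c["color"],(800,600)))
E
```

```text
[-69.1  28.9  31. ] [-3.31 -3.54  6.69]
```

View pics/w5.png

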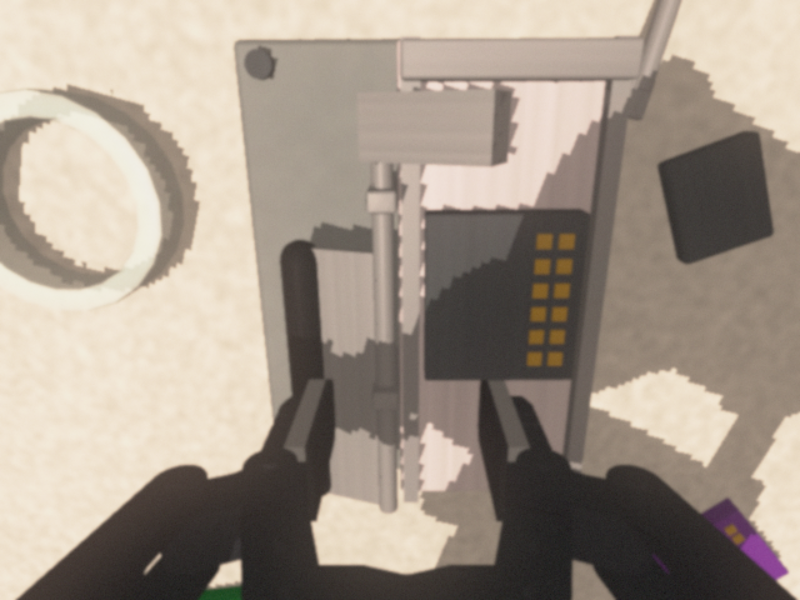

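The clip is open, with the jaw arm tilted up at (440,125). The right tip is touching the plate's trailing edge at (500,379), so I'll keep pushing.

Call:
{"api": "jog_arm", "payload": {
  "commands": [
    {"travel": [3, 0, 0], "rot": [0, 0, 0], "claw": 120},
    {"travel": [3, 0, 0], "rot": [0, 0, 0], "claw": 120},
    {"travel": [3, 0, 0], "rot": [0, 0, 0], "claw": 120},
    {"travel": [3, 0, 0], "rot": [0, 0, 0], "claw": 120},
    {"travel": [3, 0, 0], "rot": [0, 0, 0], "claw": 120}
  ]
}}

```text
time: 6.95
tool_pos: [0.5425, -0.0836, 0.031]
tcp_rot: [3.104, 0.48, -0.007]
wrist_force: [-4.4, -4.5, 6.6]
width: 0.526
grip_force: 3.8
```

Call:
{"api": "jog_arm", "payload": {
  "commands": [
    {"travel": [2, 0, 0], "rot": [0, 0, 0], "claw": 120},
    {"travel": [2, 0, 0], "rot": [0, 0, 0], "claw": 120},
    {"travel": [2, 0, 0], "rot": [0, 0, 0], "claw": 120},
    {"travel": [2, 0, 0], "rot": [0, 0, 0], "claw": 120},
    {"travel": [2, 0, 0], "rot": [0, 0, 0], "claw": 120}
  ]
}}

```text
time: 7.45
tool_pos: [0.552, -0.0808, 0.0309]
tcp_rot: [3.103, 0.48, -0.007]
wrist_force: [-4.8, -4.1, 5.2]
width: 0.53
grip_force: 3.9
```

Call:
{"api": "jog_arm", "payload": {
  "commands": [
    {"travel": [1, 0, 0], "rot": [0, 0, 0], "claw": 120},
    {"travel": [1, 0, 0], "rot": [0, 0, 0], "claw": 120},
    {"travel": [1, 0, 0], "rot": [0, 0, 0], "claw": 120},
    {"travel": [1, 0, 0], "rot": [0, 0, 0], "claw": 120},
    {"travel": [0, 0, 0], "rot": [0, 0, 0], "claw": 120}
  ]
}}

```text
time: 7.95
tool_pos: [0.556, -0.0795, 0.031]
tcp_rot: [3.103, 0.48, -0.007]
wrist_force: [-3.7, -4.3, 6.5]
width: 0.526
grip_force: 3.5
```

```bash
python3 - <<'E'
import cv2;from h import *
from workcell import monitor, viewer
p=np.load("p.npy");s=monitor.read_state();print(toblock(p,s["tool_pos"]).round(1),s["wrist_force"].round(2))
c=viewer.read_camera("wrist");cv2.imwrite("pics/w6.png",cv2.resize(c["color"],(800,600)))
print("plate home edges 800-scale",(proj(c,w(p,[(25,-22,38),(-25,-22,38),(-25,10,38)]))*1.25).round(0).tolist())
E
```

```text
[-40.   28.6  31. ] [-3.65 -4.35  6.46]
plate home edges 800-scale [[591.0, 200.0], [571.0, 369.0], [464.0, 369.0]]
```

View pics/w6.png

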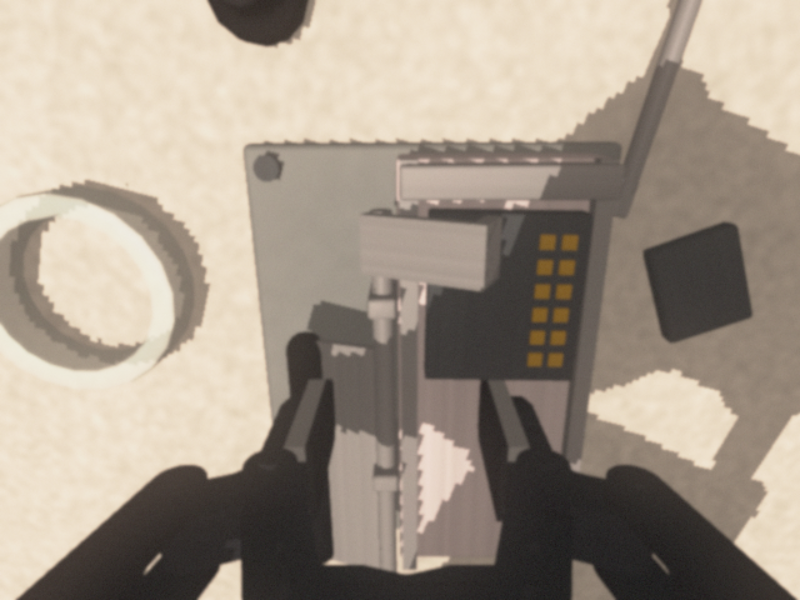

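The plate is under the jaw. Its leading edge is at row 211 and should reach about 200, so roughly 3 mm remain. I'll take small steps until the force rises.

Call:
{"api": "jog_arm", "payload": {
  "commands": [
    {"travel": [1, 0, 0], "rot": [0, 0, 0], "claw": 120},
    {"travel": [1, 0, 0], "rot": [0, 0, 0], "claw": 120},
    {"travel": [0.5, 0, 0], "rot": [0, 0, 0], "claw": 120},
    {"travel": [0.5, 0, 0], "rot": [0, 0, 0], "claw": 120},
    {"travel": [0, 0, 0], "rot": [0, 0, 0], "claw": 120}
  ]
}}

```text
time: 8.5
tool_pos: [0.5585, -0.0788, 0.0309]
tcp_rot: [3.103, 0.48, -0.008]
wrist_force: [-4.3, -3.5, 6.1]
width: 0.53
grip_force: 3.8
```

Call:
{"api": "jog_arm", "payload": {
  "commands": [
    {"travel": [0.5, 0, 0], "rot": [0, 0, 0], "claw": 120},
    {"travel": [0, 0, 0], "rot": [0, 0, 0], "claw": 120},
    {"travel": [0.5, 0, 0], "rot": [0, 0, 0], "claw": 120},
    {"travel": [0, 0, 0], "rot": [0, 0, 0], "claw": 120},
    {"travel": [0, 0, 0], "rot": [0, 0, 0], "claw": 120}
  ]
}}

```text
time: 9.0
tool_pos: [0.5592, -0.0786, 0.0309]
tcp_rot: [3.103, 0.48, -0.008]
wrist_force: [-4.7, -4.8, 5.9]
width: 0.528
grip_force: 4.1
```

Call:
{"api": "jog_arm", "payload": {
  "commands": [
    {"travel": [0.5, 0, 0], "rot": [0, 0, 0], "claw": 120},
    {"travel": [0, 0, 0], "rot": [0, 0, 0], "claw": 120},
    {"travel": [0.5, 0, 0], "rot": [0, 0, 0], "claw": 120},
    {"travel": [0, 0, 0], "rot": [0, 0, 0], "claw": 120},
    {"travel": [0, 0, 0], "rot": [0, 0, 0], "claw": 120}
  ]
}}

```text
time: 9.5
tool_pos: [0.5594, -0.0785, 0.0308]
tcp_rot: [3.103, 0.48, -0.011]
wrist_force: [-6.5, -7.2, 7.8]
width: 0.529
grip_force: 5.7
```

Call:
{"api": "jog_arm", "payload": {
  "commands": [
    {"travel": [0.5, 0, 0], "rot": [0, 0, 0], "claw": 120},
    {"travel": [0, 0, 0], "rot": [0, 0, 0], "claw": 120},
    {"travel": [0.5, 0, 0], "rot": [0, 0, 0], "claw": 120},
    {"travel": [0, 0, 0], "rot": [0, 0, 0], "claw": 120},
    {"travel": [0, 0, 0], "rot": [0, 0, 0], "claw": 120}
  ]
}}

```text
time: 10.0
tool_pos: [0.5595, -0.0785, 0.0307]
tcp_rot: [3.103, 0.48, -0.014]
wrist_force: [-9.1, -7.9, 10.1]
width: 0.533
grip_force: 6.6
```

The position has stalled and the force is rising, so the plate is home. I'll back off slightly, then rise.

Call:
{"api": "jog_arm", "payload": {
  "commands": [
    {"travel": [-1.5, 0, 0], "rot": [0, 0, 0], "claw": 120},
    {"travel": [-1.5, 0, 0], "rot": [0, 0, 0], "claw": 120},
    {"travel": [-1.5, 0, 0], "rot": [0, 0, 0], "claw": 120},
    {"travel": [0, 0, -2], "rot": [0, 0, 0], "claw": 120},
    {"travel": [0, 0, -2], "rot": [0, 0, 0], "claw": 120}
  ]
}}

```text
time: 10.5
tool_pos: [0.5592, -0.0785, 0.0356]
tcp_rot: [3.104, 0.478, -0.001]
wrist_force: [0.4, -3.3, 3.0]
width: 0.529
grip_force: 2.3
```

Call:
{"api": "jog_arm", "payload": {
  "commands": [
    {"travel": [0, 0, -2], "rot": [0, 0, 0], "claw": 120},
    {"travel": [0, 0, -3], "rot": [0, 0, 0], "claw": 120},
    {"travel": [0, 0, -5], "rot": [0, 0, 0], "claw": 120},
    {"travel": [0, 0, -15], "rot": [0, 0, 0], "claw": 120},
    {"travel": [-5, 0, -25], "rot": [0, 0, 0], "claw": 120}
  ]
}}

```text
time: 11.0
tool_pos: [0.5533, -0.0787, 0.085]
tcp_rot: [-3.104, -0.478, 0.005]
wrist_force: [-0.1, -0.9, 0.0]
width: 0.528
grip_force: 0.0
```

Call:
{"api": "jog_arm", "payload": {
  "commands": [
    {"travel": [-10, 0, -25], "rot": [0, 0, 0], "claw": 120},
    {"travel": [-10, 0, -20], "rot": [0, 0, 0], "claw": 120},
    {"travel": [0, 0, 0], "rot": [0, 0, 0], "claw": 120},
    {"travel": [0, 0, 0], "rot": [0, 0, 0], "claw": 120},
    {"travel": [0, 0, 0], "rot": [0, 0, 0], "claw": 120}
  ]
}}

```text
time: 11.5
tool_pos: [0.535, -0.085, 0.1297]
tcp_rot: [-3.104, -0.478, 0.002]
wrist_force: [-0.3, -0.7, -0.1]
width: 0.53
grip_force: 0.0
```

```bash
python3 - <<'E'
import cv2;from h import *
from workcell import monitor, viewer
p=np.load("p.npy");s=monitor.read_state();print(toblock(p,s["tool_pos"]).round(1),s["wrist_force"].round(2))
c=viewer.read_camera("wrist")
q=(proj(c,w(p,[(0,10,40)]))[0]).astype(int);x0,y0=max(q[0]-110,0),max(q[1]-80,0)
e=c["color"][y0:y0+160,x0:x0+213];cv2.imwrite("pics/w7.png",cv2.resize(e,None,fx=3.75,fy=3.75,interpolation=cv2.INTER_CUBIC))
print(((proj(c,w(p,[(25,-22,38),(-25,-22,38),(-25,10,38)]))-[x0,y0])*3.75).round(0).tolist(),e.shape)
E
```

```text
[-61.6  29.7 129.7] [-0.28 -0.66 -0.09]
[[639.0, 121.0], [616.0, 463.0], [410.0, 463.0]] (160, 213, 3)
```

View pics/w7.png

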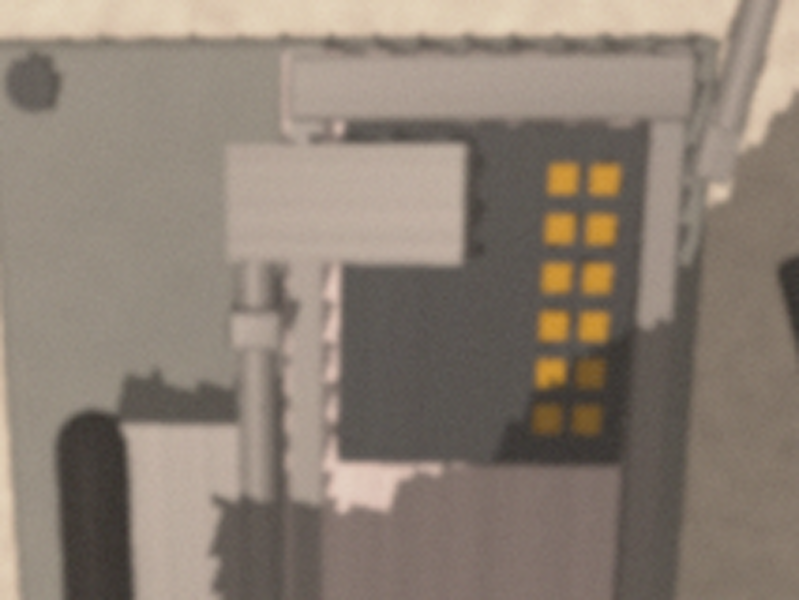

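The plate sits against the stop: its leading edge is at row 121 and its trailing edge at row 463, both as predicted. The jaw arm is down on the plate at (345,205) and the hand is clear.

```bash
python3 -c "
from workcell import workorder;print(workorder.finish_job())"
```

```text
the job is handed in; nothing more can be done
None
```

The job is handed in: the plate is home against the stop, the clip is let down on it, and the hand is clear; this is from the camera and force readings, as the hand-in returned no verdict.

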